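# Third hand for a hook block

### The job

Pick up the wooden hook block that has two pegs and stand it on the ledge of the screwing jig, between the two side lugs, its flat back towards the sprung pad. Then push it squarely against the pad with a steady force of about 10 newtons, so that the pad gives about 10 mm and never runs to the end of its travel. Keep it gripped and pressed there so that someone can drive the screws (the program finishes while still holding and pressing), and leave everything else on the bench as it lies.

Things in the scene. Friction and masses are not known exactly. Their poses are not given: they have to be found in the camera images.
- hook_two: Block to hold: T-shaped pale birch, 30 mm thick (x). Foot 90 wide (y), 34 tall; above it a centred neck 44 wide (y), 34 to 74 mm up: grip it there across y from above. Two steel pegs, 12 thick, stick out 41 mm from its front (-x) at y = +-28, 18 mm up. 100 to 200 g. Origin: centre of the wooden underside; +x to the flat back, z up. Starts upright on the bench, pegs roughly to the robot.
- back_face (a point): Centre line of the flat back of the two-peg block, 15 mm behind (+x) its origin and 35 mm above its underside; same axes as the block.
- seat (a point): Top of the jig's ledge, midway between the lugs, below the face of the relaxed pad. x points level into the pad (the way to push), z up. Ledge: plywood 14 mm thick, 170 wide, from 50 mm before (-x) to 75 mm behind this point. Two lugs stand on it, 16 mm high, from 50 to 4 mm before this point, inner faces 51 mm either side of it: 6 mm to spare each side of the 90 mm block.
- jig: The whole screwing jig, fixed to the bench: ledge, lugs, sprung pad and, behind the pad, a fence wall 150 mm wide, 18 mm thick, its front 42 mm behind the relaxed pad face, its top 98 mm above the bench. Origin on the bench 14 mm straight below seat; same axes.
- pad_face (a point): Centre of the face of the sprung pad, 35 mm above the ledge, moving with it; axes as seat. The pad is an upright plate 84 mm wide, 62 mm tall (4 to 66 mm above the ledge) and 14 mm thick with a black rubber face, on two rods. It stands parallel to the fence wall.
- pad_slide (a joint): How far the pad has been pushed in, m: 0 relaxed, 0.024 at its end stop. A spring of 1000 N/m with no preload: 1 N for each millimetre.
- hook_one: A second birch block of the same shape and size but with one peg, in the middle. Not to be used. Origin as that of the two-peg block.
- tin: Closed aluminium tin of paw balm with twist cap, 63 mm across, 24 mm tall. Leave alone. Origin at the centre of the underside.
- bowl: Stainless steel bowl, 150 mm across the rim, 55 mm tall. Leave alone. Origin at the centre of the underside.
- finger_brush: Orange silicone finger toothbrush lying down, about 58 x 22 x 18 mm. Leave alone. Origin under its middle.
- mitt: Black hard-silicone grooming mitt lying flat, about 160 x 130 x 26 mm. Leave alone. Origin under its middle.
- comb: Steel comb lying flat, 170 x 42 x 8 mm. Leave alone. Origin under its middle.
- screwdriver: Screwdriver lying at the back. Leave alone. Its x runs from the handle to the tip.
- scrap_block: Small offcut of birch, 50 x 40 x 30 mm, at the back. Leave alone. Origin at the centre of the underside.

How it is judged:
On the way, in this order (a step that is already met when the one before it is completed fails the run):
1. The two-peg block is lifted clear of the bench (height (world z) of hook_two above 0.019 m), for 0.1 s.
2. It stands on the ledge between the lugs, back to the pad (y of hook_two in the frame of seat between -0.009 and 0.009 m and z of hook_two in the frame of seat between -0.003 and 0.0035 m and angle between hook_two's own z axis and vertical below 0.06 rad and angle between the x axis of hook_two and the x axis of seat, either way round below 0.08 rad and x of back_face in the frame of seat above -0.03 m), for 0.1 s.
3. It presses the pad in with 6 to 14 N (all of step 2 and contact force between hook_two and pad_slide between 6 and 14 N and value of joint pad_slide between 0.006 and 0.014 m and contact force between the fingers and hook_two above 3 N and velocity of joint pad_slide between -0.01 and 0.01 m/s), for 0.4 s.
At the end, for the whole second after the job is handed in: The two-peg block stands upright (0.06 rad) on the ledge (-3 to +3.5 mm), within 9 mm of midway between the lugs, square to the pad (0.08 rad), in the fingers, pressing the pad steadily with 6 to 14 N (6 to 14 mm in, under 10 mm/s) (all of step 3); the arm keeps its last pose, push and grip.
It fails at once if the pad is driven to the end of its travel (value of joint pad_slide above 0.0225 m).
It fails at once if another thing on the bench is moved more than 20 mm (distance of any of hook_one, tin, bowl, finger_brush, mitt, comb, screwdriver, scrap_block from where it was at the start of the episode above 0.02 m).
It also fails if it takes over 35 s, if anything falls off the work surface, if the arm or the gripper's body presses on something with over 40 N, if the wrist force passes 120 N, or if a joint passes its speed limit or range.

### The arm

A 6-joint arm with a two-finger parallel gripper is mounted at the origin on the work surface. World frame = base frame: x ahead of the robot, y to its left, z up, the work surface at z = 0. Lengths are in m, angles in rad, forces in N, time in s.
With the tool pointing down it reaches from about 0.425 to 0.925 m from the base axis. Payload 12.5 kg.
Tool frame: the origin (TCP) lies midway between the tips of the shut fingers; the grasp point (between the pads) lies 19 mm behind it (robot.grip_point_offset is the z of the grasp point in the tool frame, in m); z points along the fingers, y is the line along which they close (so a half turn about z gives the same grasp; the last joint's range is limited). The gripper opens to 85 mm and grips with 20 to 120 N. Pads are 22 mm wide; open, the fingers measure 114 mm over their backs; the gripper's body (76 mm by 85 mm) begins 54 mm behind the grasp point. The pads swing forward as they close: fully open they stand 13 mm farther back than shut.
Start: joints at [1.038, 0.491, 1.559, -0, 1.092, -0.106], TCP at [0.259, 0.569, 0.231] pointing down, gripper open.
Joint ranges: [-3.1, 3.1], [-0.84, 2.19], [0.05, 2.79], [-1.13, 4.28], [0.06, 2.93], [-2.69, 2.69]. Speed limits (rad/s): [2.22, 2.22, 2.79, 3.14, 3.14, 3.14].

### API

Orientations are given as a 3x3 rotation matrix whose columns are the frame's x, y, z axes.
In Python, from cell import robot gives the robot as it stands. The module is installed in compiled form; this text tells all that it offers.
- The arm moves only by the shell command python3 -m pendant 'ROWS'. ROWS is text: rows parted by semicolons, each of 7 numbers parted by spaces: the turn, a rotation vector about the world's x, y, z in degrees, then the shift along the world's x, y, z in mm, then the finger opening in mm, from 0 to 85.4. A call has 1 to 20 rows; each row is the pose to reach, as a shift and turn from the pose commanded when the call began; what a row does not reach only later rows make up. A row lasts 1/12 s, in which the tool goes at most 41.7 mm and 7.16 degrees, less where a joint would pass 70% of its speed; a pose out of reach is approached as far as the arm can. A call with a gripper value outside its range is refused whole. The fingers move at their own pace and stop on an object; the grip force is fixed at half the most. Time passes only in rows, so rows that repeat a pose let the fingers close. It gives the time, the measured TCP pose, the force, the opening and the grip force at its end, in the units of the state.
- robot.get_state(): the state, without advancing time (a new reading comes with each control period).
- robot.get_image(name): name is "scene" or "top" or "wrist"; returns a dict with "color" (420x560x3 uint8, blue, green, red), "z_map" (420x560 float32, m along the optical axis (not along the pixel's ray), 0 where there is no reading), "camera_matrix" (3x3 intrinsics, pixels), "origin" and "orientation" of the camera in the world; the wrist camera has in their place "mount" (4x4, takes a point from camera to tool coordinates, whose origin is the TCP and whose axes are the flange's). Camera axes: x right, y down, z forward; pixel columns grow to the right and rows downward; lengths in m; the calibration is good to about 2 mm. A picture is of the moment at which its call begins: read the wrist's pose just before it.
- robot.hand_in(): hands the job in; it is judged then, once.
The state is a dict: "clock": time; "q": joint angles; "qvel": joint speeds; "tau": joint torques, N m; "tcp_pos": TCP position; "tcp_rot": TCP orientation; "force": force on the tool from outside, world axes, zero at the start; "torque": the same for the moment, N m; "finger_gap": finger opening in m; "gripper_force": force on a finger pad.
Only numpy, scipy, OpenCV 4.12 (cv2) and the standard library are available. Lean on these libraries where they do the work, as an engineer would, in place of code of your own. Each camera call takes 0.05 s, during which the arm holds its last target. There are 200 camera calls.

## Working session

There is one attempt and no reset: what is moved stays moved. The work goes in short steps, Python scripts to look and compute and a shell command to move; the robot and the scene stay as the last step left them, time stands still between calls to the robot, and variables do not carry over. Pictures are saved under pics/ and viewed, at most 10 in all, crops included, and the job is handed in when it is done.

```bash
mkdir -p pics; cat > h.py <<'E'
import numpy as np,cv2
from cell import robot
def grab(n):
    s=robot.get_state(); im=robot.get_image(n)
    if n=="wrist":
        T=np.eye(4);T[:3,:3]=s["tcp_rot"];T[:3,3]=s["tcp_pos"];M=T@np.array(im["mount"])
        R,o=M[:3,:3],M[:3,3]
    else: R,o=np.array(im["orientation"]),np.array(im["origin"])
    K=np.array(im["camera_matrix"]);z=im["z_map"];v,u=np.mgrid[:z.shape[0],:z.shape[1]]
    P=np.stack([(u-K[0,2])/K[0,0]*z,(v-K[1,2])/K[1,1]*z,z],-1)@R.T+o
    P[z==0]=np.nan
    return im["color"],P
E
python3 - <<'E'
from h import *
s=robot.get_state();print({k:np.round(v,3) for k,v in s.items()},robot.grip_point_offset)
for n in("top","scene"):
    c,P=grab(n);np.savez(f"{n}.npz",c=c,P=P);cv2.imwrite(f"pics/{n}.png",c)
E
```

```text
{'clock': np.float64(0.0), 'q': array([ 1.038,  0.492,  1.559, -0.   ,  1.092, -0.106]), 'qvel': array([ 0.001,  0.001, -0.001,  0.001, -0.001, -0.001]), 'tau': array([-0.0000e+00, -6.1846e+01, -2.6159e+01, -0.0000e+00,  4.0000e-03,
       -0.0000e+00]), 'tcp_pos': array([0.259, 0.569, 0.231]), 'tcp_rot': array([[-0.91 ,  0.414, -0.001],
       [ 0.414,  0.91 , -0.001],
       [ 0.   , -0.001, -1.   ]]), 'force': array([-0.059,  0.013,  0.196]), 'torque': array([-0.008, -0.077, -0.035]), 'gripper_force': np.float64(0.0), 'finger_gap': np.float64(0.085)} -0.0187
```

View pics/top.png

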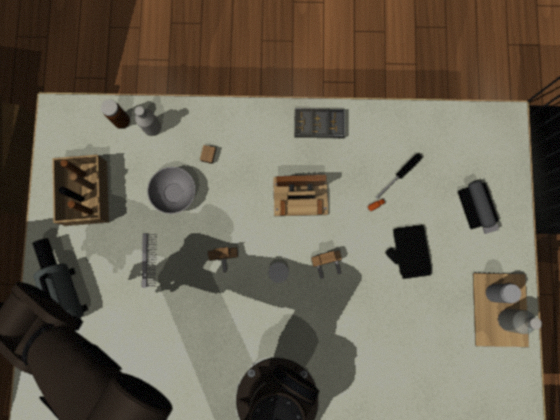

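View pics/scene.png

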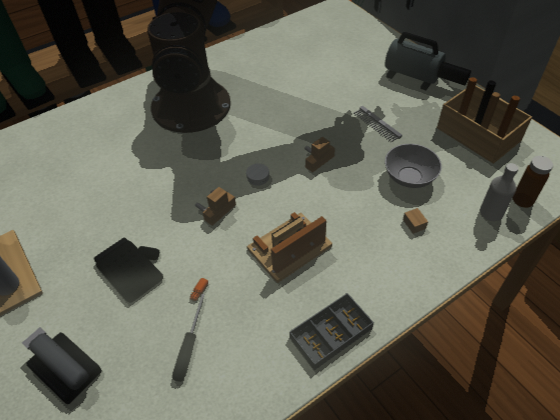

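The top view shows the block at (327,258) with two pegs towards the robot and the one at (222,253) with one. The jig is at (301,195), its fence on the far side. Next I'll measure both.

```bash
python3 - <<'E'
from h import *
d=np.load("top.npz");P=d["P"];c=d["c"]
def cl(u0,u1,v0,v1,z0,z1):
    Q=P[v0:v1,u0:u1].reshape(-1,3);Q=Q[(Q[:,2]>z0)&(Q[:,2]<z1)]
    r=cv2.minAreaRect((Q[:,:2]*1000).astype(np.float32));print(len(Q),Q.mean(0).round(4),[np.round(x,1) for x in r])
cl(305,350,240,275,.06,.09);cl(305,350,240,275,.022,.05);cl(305,350,240,275,.022,.09)
print('table',np.nanmedian(P[220:235,300:350,2]))
print('ledge');cl(270,332,170,220,.01,.022)
print('fence');cl(270,332,170,220,.088,.11)
print('pad');cl(270,332,170,220,.07,.086)
print('lugs');cl(270,300,197,220,.024,.04);cl(305,332,197,220,.024,.04)
cv2.imwrite("pics/crop.png",cv2.resize(c[165:285,265:355],None,fx=5,fy=5,interpolation=cv2.INTER_CUBIC))
E
```

```text
152 [ 0.4252 -0.1451  0.0736] [array([ 425.5, -145.8]), array([29.7, 44.8]), np.float64(14.9)]
188 [ 0.4174 -0.1453  0.0324] [array([ 406.9, -150.6]), array([68.5, 90.2]), np.float64(14.7)]
343 [ 0.4209 -0.145   0.0508] [array([ 406.9, -150.6]), array([68.5, 90.2]), np.float64(14.7)]
table 0.00023344301792227462
ledge
1009 [ 0.6057 -0.0642  0.015 ] [array([630.6, -66.1]), array([145.3, 177.7]), np.float64(0.3)]
fence
309 [ 0.66   -0.0633  0.0979] [array([642.4, -63.8]), array([ 56.3, 145.8]), np.float64(3.6)]
pad
181 [ 0.6256 -0.0643  0.079 ] [array([631.4, -62.6]), array([ 44.4, 142.8]), np.float64(2.5)]
lugs
75 [ 0.5862 -0.0118  0.0306] [array([595.1, -25.1]), array([47.3, 73.1]), np.float64(32.4)]
66 [ 0.5899 -0.1182  0.0301] [array([ 596.6, -113.7]), array([67.6, 35.2]), np.float64(40.8)]
```

View pics/crop.png

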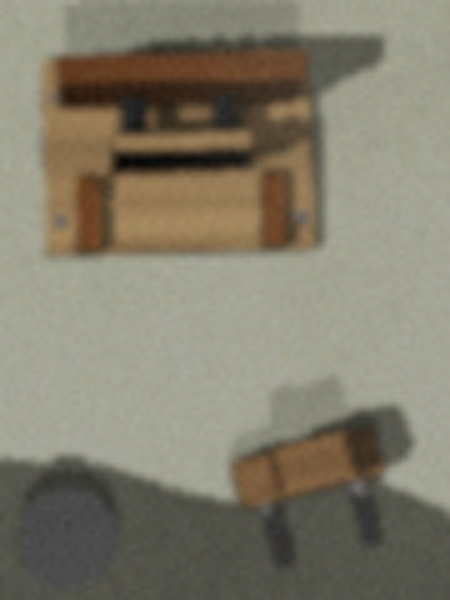

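Two-peg block: neck centre (0.4255, -0.146), yaw 14.9°. The crop confirms its two pegs at about (280,535) and (370,515). The clear space in front of the pad is at about (185,200). I'll move above the block by way of a wide arc.

```bash
python3 -m pendant '0 0 10 120 -184 0 85; 0 0 20 241 -369 0 85; 0 0 30 241 -369 0 85; 0 0 39 241 -369 0 85; 0 0 39 241 -369 0 85; 0 0 39 241 -369 0 85; 0 0 39 241 -369 0 85; 0 0 39 241 -369 0 85; 0 0 39 241 -369 0 85; 0 0 39 241 -369 0 85; 0 0 39.4 241 -369 0 85; 0 0 39.4 200 -570 0 85; 0 0 39.4 200 -570 0 85; 0 0 39.4 200 -570 0 85; 0 0 39.4 200 -570 0 85; 0 0 39.4 200 -570 0 85; 0 0 39.4 166.5 -715 0 85; 0 0 39.4 166.5 -715 0 85; 0 0 39.4 166.5 -715 0 85; 0 0 39.4 166.5 -715 0 85'
python3 -m pendant '0 0 0 0 0 0 85;0 0 0 0 0 0 85'
python3 - <<'E'
from h import *
for n in("wrist","top"):
    c,P=grab(n);np.savez(f"{n}1.npz",c=c,P=P);cv2.imwrite(f"pics/{n}1.png",c)
s=robot.get_state();print(s["q"].round(3),s["tcp_rot"].round(4))
E
```

```text
clock: 1.77
tcp_pos: [0.4241, -0.1491, 0.2313]
tcp_rot: [[-0.967, -0.256, -0.0], [-0.256, 0.967, -0.0], [0.0, -0.0, -1.0]]
force: [0.2, 0.3, -0.5]
finger_gap: 0.0848
gripper_force: 0.0
clock: 1.93
tcp_pos: [0.4248, -0.147, 0.2311]
tcp_rot: [[-0.967, -0.255, -0.0], [-0.255, 0.967, 0.0], [0.0, 0.001, -1.0]]
force: [-0.2, -0.9, -0.1]
finger_gap: 0.0847
gripper_force: 0.0
[-0.477  0.242  1.969  0.     0.931 -2.309] [[-9.662e-01 -2.579e-01 -4.000e-04]
 [-2.579e-01  9.662e-01  4.000e-04]
 [ 2.000e-04  5.000e-04 -1.000e+00]]
```

View pics/wrist1.png

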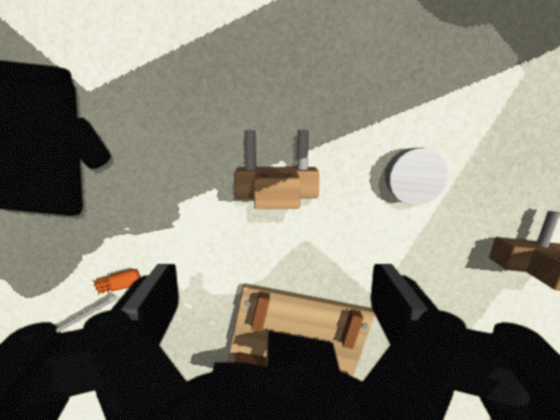

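The wrist view shows the block (top at 277,192) with its pegs at (250,150) and (302,150). The jig ledge and lugs are at (260,312) and (353,328), with the tin to the right at (418,175).

```bash
python3 - <<'E'
from h import *
d=np.load("wrist1.npz");P=d["P"]
def cl(P,u0,u1,v0,v1,z0,z1,n):
    Q=P[v0:v1,u0:u1].reshape(-1,3);Q=Q[(Q[:,2]>z0)&(Q[:,2]<z1)]
    r=cv2.minAreaRect((Q[:,:2]*1000).astype(np.float32));print(n,len(Q),Q.mean(0).round(4),[np.round(x,1) for x in r]);return Q
cl(P,225,330,160,215,.068,.08,'neck');cl(P,225,330,120,215,.025,.04,'foot');cl(P,225,330,160,215,.022,.08,'blk')
L=cl(P,235,285,280,345,.025,.036,'lugA');M=cl(P,330,375,300,365,.025,.036,'lugB')
cl(P,225,385,280,345,.010,.019,'ledge')
# ledge front edge direction
Q=P[270:330,225:385];e=[]
for j in range(25,140,3):
    col=Q[:,j];k=np.where((col[:,2]>.011)&(col[:,2]<.018))[0]
    if len(k)>5:e.append(col[k[0]])
e=np.array(e);f=cv2.fitLine(e[:,:2].astype(np.float32),cv2.DIST_HUBER,0,.01,.01).ravel();print('front edge',f,np.degrees(np.arctan2(-f[0]*np.sign(f[1]),abs(f[1]))))
for n in("top.npz","top1.npz"):
    T=np.load(n)["P"]
    cl(T,305,350,240,275,.068,.08,n+' neck')
    F=cl(T,275,330,170,190,.093,.105,'fence');Y=np.sort(F[:,1]);
    # fence top far/near edges
    for nm,z0,z1 in(("fence",.093,.105),("pad",.076,.084)):
        e=[]
        for j in range(286,317):
            col=T[168:205,j];k=np.where((col[:,2]>z0)&(col[:,2]<z1))[0]
            if len(k):e.append((col[k].mean(0)))
        e=np.array(e);f=cv2.fitLine(e[:,:2].astype(np.float32),cv2.DIST_HUBER,0,.01,.01).ravel();print(nm,f,np.degrees(np.arctan2(-f[0]*np.sign(f[1]),abs(f[1]))))
    cl(T,290,316,183,194,.076,.084,'pad')
    lz=T[150:225,265:335].reshape(-1,3);lz=lz[(lz[:,2]>.01)&(lz[:,2]<.018)]
    print('ledge x',np.percentile(lz[:,0],[.5,99.5]),'y',np.percentile(lz[:,1],[1,99]))
E
```

```text
neck 1490 [ 0.4251 -0.1442  0.0732] [array([ 425.6, -144. ]), array([30. , 43.9]), np.float64(14.9)]
foot 1212 [ 0.4235 -0.145   0.0331] [array([ 406. , -149.6]), array([70.8, 89.9]), np.float64(15.8)]
blk 3093 [ 0.4226 -0.1452  0.0534] [array([ 421. , -145.4]), array([39.9, 90. ]), np.float64(15.5)]
lugA 513 [ 0.5898 -0.1169  0.0294] [array([ 593.6, -116.2]), array([65.6, 33. ]), np.float64(33.3)]
lugB 452 [ 0.5811 -0.0082  0.0291] [array([585.3,  -7.4]), array([26.7, 56.8]), np.float64(74.8)]
ledge 4805 [ 0.591  -0.0746  0.0133] [array([602.1, -63.3]), array([ 86.5, 170. ]), np.float64(2.9)]
front edge [ 0.04404176 -0.9990297   0.56069255 -0.06981174] 2.5242236
top.npz neck 135 [ 0.4253 -0.145   0.0737] [array([ 425.3, -145.3]), array([29.7, 43.6]), np.float64(14.6)]
fence 266 [ 0.6602 -0.0619  0.0985] [array([660.6, -62.5]), array([ 19.8, 145.1]), np.float64(3.1)]
fence [ 0.07631678 -0.9970836   0.6604179  -0.06399591] 4.3768854
pad [ 0.1005103  0.994936   0.62153   -0.0635851] -5.7685566
pad 43 [ 0.6202 -0.0727  0.0803] [array([621.1, -68.1]), array([ 7.4, 75.6]), np.float64(0.9)]
ledge x [0.55822965 0.75737885] y [-0.14887274  0.02272738]
top1.npz neck 0 [nan nan nan] [array([0., 0.]), array([0., 0.]), np.float64(0.0)]
fence 274 [ 0.6603 -0.0634  0.0981] [array([660.6, -62.4]), array([ 19.9, 145. ]), np.float64(2.6)]
fence [ 0.06041061 -0.9981736   0.6602509  -0.06521726] 3.4633813
pad [ 0.01769875  0.99984336  0.6229165  -0.06369326] -1.0141166
pad 46 [ 0.6206 -0.0701  0.0797] [array([621. , -68.2]), array([ 7.1, 75.7]), np.float64(1.6)]
ledge x [0.55840896 0.74253999] y [-0.148804    0.01946208]<stdin>:5: RuntimeWarning: Mean of empty slice.
  ret = um.true_divide(
```

```bash
python3 -m pendant '0 0 0.2 0 1 -41 85;0 0 0.2 0 1 -82 85;0 0 0.2 0 1 -123 85;0 0 0.2 0 1 -160 85;0 0 0.2 0 1 -180 85;0 0 0.2 0 1 -192 85;0 0 0.2 0 1 -192 85;0 0 0.2 0 1 -192 85;0 0 0.2 0 1 -192 0;0 0 0.2 0 1 -192 0;0 0 0.2 0 1 -192 0;0 0 0.2 0 1 -192 0;0 0 0.2 0 1 -192 0;0 0 0.2 0 1 -192 0;0 0 0.2 0 1 -192 0;0 0 0.2 0 1 -192 0;0 0 0.2 0 1 -192 0'
```

```text
clock: 3.45
tcp_pos: [0.4256, -0.1451, 0.0404]
tcp_rot: [[-0.965, -0.261, 0.002], [-0.261, 0.965, -0.001], [-0.001, -0.001, -1.0]]
force: [0.1, 2.0, 10.0]
finger_gap: 0.0429
gripper_force: 60.5
```

```bash
python3 -m pendant '0 0 0 0 0 10 0;0 0 0 0 0 30 0;0 0 0 0 0 60 0;0 0 0 0 0 80 0;0 0 0 0 0 80 0;0 0 0 0 0 80 0;0 0 0 0 0 80 0'
python3 - <<'E'
from h import *
c,P=grab("wrist");np.savez("wrist2.npz",c=c,P=P);cv2.imwrite("pics/wrist2.png",c)
s=robot.get_state();print(s["tcp_pos"].round(4),s["tcp_rot"].round(4),s["force"].round(2))
E
```

```text
clock: 4.03
tcp_pos: [0.4249, -0.1449, 0.1189]
tcp_rot: [[-0.965, -0.261, -0.0], [-0.261, 0.965, 0.0], [0.0, 0.0, -1.0]]
force: [0.0, 0.6, -1.7]
finger_gap: 0.0435
gripper_force: 61.6
[ 0.4248 -0.1449  0.1186] [[-9.653e-01 -2.611e-01 -1.100e-03]
 [-2.611e-01  9.653e-01  6.000e-04]
 [ 9.000e-04  9.000e-04 -1.000e+00]] [-0.1   0.38 -1.56]
```

View pics/wrist2.png

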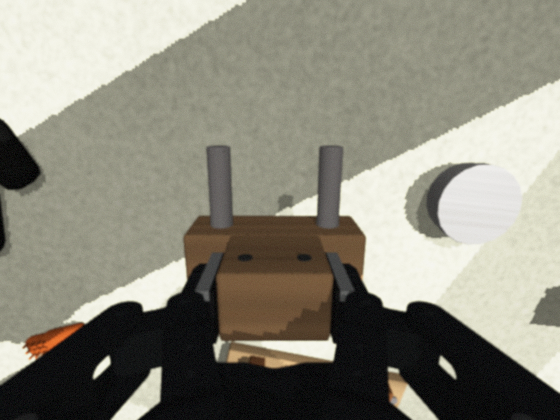

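The block is gripped squarely at the neck (top at 275,305) with its pegs at (220,185) and (330,185). I'll measure its pose in the hand.

```bash
python3 - <<'E'
from h import *
P=np.load("wrist2.npz")["P"];t=np.array([.4248,-.1449,.1186])
a=np.radians(15.13);R=np.array([[np.cos(a),-np.sin(a),0],[np.sin(a),np.cos(a),0],[0,0,1]])
Q=(P-t)@R  # block-like axes at TCP
def pl(u0,u1,v0,v1,ax,n):
    q=Q[v0:v1,u0:u1].reshape(-1,3);q=q[np.isfinite(q).all(1)];m=np.median(q[:,ax]);q=q[abs(q[:,ax]-m)<.003]
    o=[i for i in range(3) if i!=ax];A=np.c_[q[:,o],np.ones(len(q))];f=np.linalg.lstsq(A,q[:,ax],rcond=None)[0]
    print(n,len(q),q.mean(0).round(4),'slopes deg about',np.degrees(f[:2]).round(2),o)
pl(226,325,280,320,2,'top');pl(240,310,242,254,0,'neckfront');pl(192,205,240,262,0,'footfrontL');pl(238,312,222,230,0,'foot top/front?')
pl(195,355,237,262,0,'front all')
for v in(300,310):
    for u in range(190,365,8):pass
q=Q[236:262,180:370];m=abs(q[...,0]+.016)<.006;print('foot y',np.percentile(q[m][:,1],[.5,99.5]))
q=Q[275:335,200:350].reshape(-1,3);q=q[abs(q[:,2]-np.nanmedian(q[:,2]))<.003];print('top x',np.percentile(q[:,0],[.5,99.5]),'y',np.percentile(q[:,1],[.5,99.5]))
E
```

```text
top 3943 [-0.0032  0.0002  0.0335] slopes deg about [-0.58  0.06] [0, 1]
neckfront 837 [-0.014   0.      0.0091] slopes deg about [-0.04 -0.55] [1, 2]
footfrontL 145 [-0.0057 -0.0375 -0.0065] slopes deg about [-4.81 -5.57] [1, 2]
foot top/front? 590 [-0.0141  0.0001 -0.02  ] slopes deg about [ 0.01 -0.6 ] [1, 2]
front all 2785 [-0.0138  0.      0.0089] slopes deg about [-0.02 -2.58] [1, 2]
foot y [-0.04303074  0.04301542]
top x [-0.01333495  0.01231607] y [-0.02593259  0.0260303 ]
```

```bash
python3 -m pendant '0 0 -3 25 12 0 0;0 0 -6 60 30 0 0;0 0 -9 95 48 0 0;0 0 -12.3 125 64 0 0;0 0 -12.3 145 74 0 0;0 0 -12.3 156.5 79.5 0 0;0 0 -12.3 156.5 79.5 0 0;0 0 -12.3 156.5 79.5 0 0;0 0 -12.3 156.5 79.5 0 0'
python3 - <<'E'
from h import *
s=robot.get_state();c,P=grab("wrist");np.savez("wrist3.npz",c=c,P=P);cv2.imwrite("pics/wrist3.png",c)
print(s["tcp_pos"].round(4),s["tcp_rot"].round(4),s["force"].round(2))
E
```

```text
clock: 4.83
tcp_pos: [0.5806, -0.0657, 0.1183]
tcp_rot: [[-0.999, -0.05, -0.002], [-0.05, 0.999, 0.001], [0.002, 0.001, -1.0]]
force: [-0.7, -0.4, -1.5]
finger_gap: 0.0432
gripper_force: 61.6
[ 0.5806 -0.0657  0.1183] [[-9.988e-01 -4.950e-02 -2.200e-03]
 [-4.950e-02  9.988e-01  5.000e-04]
 [ 2.200e-03  6.000e-04 -1.000e+00]] [-0.67 -0.37 -1.47]
```

View pics/wrist3.png

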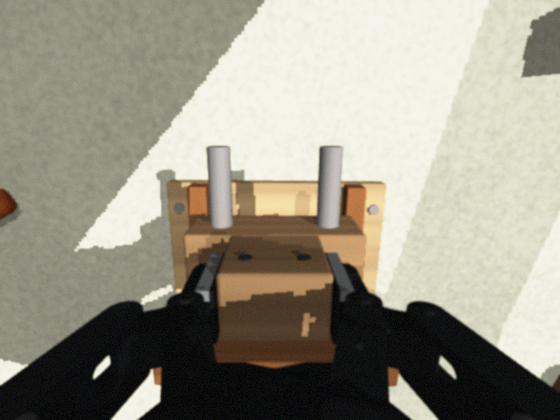

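The block hovers over the ledge. The ledge's front edge is at row 182, columns 168 to 384, and the lugs are at (198,200) and (355,200). I'll measure the jig relative to the tool here.

```bash
python3 - <<'E'
from h import *
P=np.load("wrist3.npz")["P"];t=np.array([.5806,-.0657,.1183])
a=np.arctan2(.0495,.9988);R=np.array([[np.cos(a),-np.sin(a),0],[np.sin(a),np.cos(a),0],[0,0,1]])
Q=(P-t)@R;Q[...,2]+=t[2]
m=(Q[...,2]>.008)&(Q[...,2]<.04)
e=np.array([Q[np.argmax(m[150:240,j])+150,j] for j in range(172,382) if m[150:240,j].any()])
e=e[abs(e[:,0]-np.median(e[:,0]))<.004]
f=cv2.fitLine(e[:,:2].astype(np.float32),cv2.DIST_HUBER,0,.01,.01).ravel();print('front x',f[2]-f[0]/f[1]*f[3],'yaw',np.degrees(-f[0]/f[1]))
rows=[(v,)+tuple(Q[v,np.where(m[v,150:400])[0][[-1,0]]+150,1]) for v in range(188,214,3)]
rows=np.array(rows);print('ledge sides',rows[:,1:].mean(0),'centre',rows[:,1:].mean())
lm=(Q[188:214,150:400,2]>.026)&(Q[188:214,150:400,2]<.04);ly=Q[188:214,150:400,1][lm]
for s in(-1,1):
    y=ly[ly*s>.03];print('lug',np.percentile(y,[2,98]).round(4))
lz=Q[188:214,240:310,2];print('ledge z',np.median(lz))
E
```

```text
front x -0.01984243 yaw -0.42344958
ledge sides [ 0.08579659 -0.08237574] centre 0.001710426517836143
lug [-0.0628 -0.0492]
lug [0.0526 0.0661]
ledge z nan
```

```bash
python3 -m pendant '0 0 -0.3 0 1.6 -15 0;0 0 -0.3 0 1.6 -30 0;0 0 -0.3 0 1.6 -42 0;0 0 -0.3 0 1.6 -50 0;0 0 -0.3 0 1.6 -56 0;0 0 -0.3 0 1.6 -60 0;0 0 -0.3 0 1.6 -62 0;0 0 -0.3 0 1.6 -63 0;0 0 -0.3 0 1.6 -63 0;0 0 -0.3 0 1.6 -63 0;0 0 -0.3 0 1.6 -63 0'
```

```text
clock: 5.8
tcp_pos: [0.5819, -0.0639, 0.0567]
tcp_rot: [[-0.999, -0.045, 0.001], [-0.045, 0.999, -0.0], [-0.001, -0.0, -1.0]]
force: [0.2, 0.5, -2.1]
finger_gap: 0.0433
gripper_force: 61.6
```

```bash
python3 -m pendant '0 0 0 0 0 -0.7 0;0 0 0 0 0 -1.4 0;0 0 0 0 0 -1.4 0;0 0 0 0 0 -1.4 0;0 0 0 0 0 -1.4 0'; python3 -m pendant '0 0 0 0 0 -0.4 0;0 0 0 0 0 -0.8 0;0 0 0 0 0 -0.8 0;0 0 0 0 0 -0.8 0;0 0 0 0 0 -0.8 0'
```

```text
clock: 6.22
tcp_pos: [0.5817, -0.0639, 0.0549]
tcp_rot: [[-0.999, -0.044, -0.0], [-0.044, 0.999, 0.0], [0.0, 0.0, -1.0]]
force: [-0.2, 0.2, -1.1]
finger_gap: 0.0431
gripper_force: 61.6
clock: 6.63
tcp_pos: [0.5818, -0.0639, 0.0545]
tcp_rot: [[-0.999, -0.045, 0.0], [-0.045, 0.999, 0.0], [-0.0, 0.0, -1.0]]
force: [-2.2, 1.3, 5.4]
finger_gap: 0.0437
gripper_force: 62.1
```

```bash
python3 -m pendant '0 0 0 0 0 0.5 0;0 0 0 3 0.1 0.5 0;0 0 0 6 0.3 0.5 0;0 0 0 9 0.4 0.5 0;0 0 0 9 0.4 0.5 0;0 0 0 9 0.4 0.5 0;0 0 0 9 0.4 0.5 0'; python3 -m pendant '0 0 0 2 0.1 0 0;0 0 0 4 0.2 0 0;0 0 0 6 0.3 0 0;0 0 0 8 0.4 0 0;0 0 0 8 0.4 0 0;0 0 0 8 0.4 0 0;0 0 0 8 0.4 0 0;0 0 0 8 0.4 0 0'
```

```text
clock: 7.22
tcp_pos: [0.5907, -0.0635, 0.0545]
tcp_rot: [[-0.999, -0.044, -0.0], [-0.044, 0.999, 0.0], [0.0, 0.0, -1.0]]
force: [0.1, -0.5, -0.6]
finger_gap: 0.0437
gripper_force: 61.4
clock: 7.88
tcp_pos: [0.5984, -0.0631, 0.0545]
tcp_rot: [[-0.999, -0.044, -0.001], [-0.044, 0.999, 0.0], [0.001, 0.0, -1.0]]
force: [-2.9, -0.8, -1.0]
finger_gap: 0.0433
gripper_force: 61.6
```

```bash
python3 -m pendant '0 0 0 1 0 0 0;0 0 0 2 0.1 0 0;0 0 0 3 0.1 0 0;0 0 0 4 0.2 0 0;0 0 0 5 0.2 0 0;0 0 0 6 0.3 0 0;0 0 0 7 0.3 0 0;0 0 0 7 0.3 0 0;0 0 0 7 0.3 0 0;0 0 0 7 0.3 0 0;0 0 0 7 0.3 0 0;0 0 0 7 0.3 0 0;0 0 0 7 0.3 0 0;0 0 0 7 0.3 0 0'
python3 - <<'E'
from h import *
s=robot.get_state();c,P=grab("wrist");np.savez("wrist4.npz",c=c,P=P);cv2.imwrite("pics/wrist4.png",c)
t=s["tcp_pos"];r=s["tcp_rot"];print(t.round(4),s["force"].round(2),s["torque"].round(2))
a=np.arctan2(-r[0,1],r[1,1]);R=np.array([[np.cos(a),-np.sin(a),0],[np.sin(a),np.cos(a),0],[0,0,1]])
Q=(P-t)@R;print('yaw',np.degrees(a))
q=Q[280:320,226:325].reshape(-1,3);q=q[abs(q[:,2]-np.nanmedian(q[:,2]))<.003]
print('top',q.mean(0).round(4),np.degrees(np.linalg.lstsq(np.c_[q[:,:2],np.ones(len(q))],q[:,2],rcond=None)[0][:2]).round(2))
q=Q[242:254,240:310].reshape(-1,3);print('front x',np.nanmedian(q[:,0]),np.degrees(np.polyfit(q[:,1],q[:,0],1)[0]))
E
```

```text
clock: 9.05
tcp_pos: [0.6046, -0.0629, 0.0545]
tcp_rot: [[-0.999, -0.044, -0.003], [-0.044, 0.999, 0.0], [0.003, 0.0, -1.0]]
force: [-9.0, -1.9, 3.8]
finger_gap: 0.0431
gripper_force: 61.8
[ 0.6046 -0.0629  0.0545] [-9.03 -1.92  3.82] [-0.43  1.44 -0.21]
yaw 2.5431296229839844
top [-0.0031  0.0003  0.0331] [-0.62  0.13]
 ** On entry to DLASCL parameter number  4 had an illegal value
 ** On entry to DLASCL parameter number  4 had an illegal value
 ** On entry to DLASCL parameter number  4 had an illegal value
 ** On entry to DLASCL parameter number  4 had an illegal value
 ** On entry to DLASCL parameter number  5 had an illegal value
 ** On entry to DLASCL parameter number  4 had an illegal valueTraceback (most recent call last):
  File "<stdin>", line 8, in <module>
    c, resids, rank, s = lstsq(lhs, rhs, rcond)
                         ~~~~~^^^^^^^^^^^^^^^^^
    x, resids, rank, s = _umath_linalg.lstsq(a, b, rcond,
                         ~~~~~~~~~~~~~~~~~~~^^^^^^^^^^^^^
                                             signature=signature)
                                             ^^^^^^^^^^^^^^^^^^^^
    raise LinAlgError("SVD did not converge in Linear Least Squares")
numpy.linalg.LinAlgError: SVD did not converge in Linear Least Squares
```

View pics/wrist4.png

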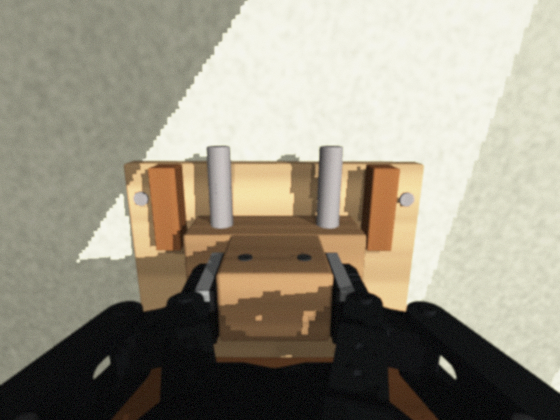

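Centred and square: the lugs at (165,210) and (380,210) leave even gaps either side of the foot. I'll add a touch more push and let it settle.

```bash
python3 -m pendant '0 0 0 0.5 0 0 0;0 0 0 1 0 0 0;0 0 0 1.3 0 0 0;0 0 0 1.3 0 0 0;0 0 0 1.3 0 0 0;0 0 0 1.3 0 0 0;0 0 0 1.3 0 0 0;0 0 0 1.3 0 0 0;0 0 0 1.3 0 0 0;0 0 0 1.3 0 0 0;0 0 0 1.3 0 0 0;0 0 0 1.3 0 0 0'
```

```text
clock: 10.1
tcp_pos: [0.6057, -0.0628, 0.0546]
tcp_rot: [[-0.999, -0.044, -0.003], [-0.044, 0.999, 0.0], [0.003, 0.001, -1.0]]
force: [-11.1, -1.4, 4.0]
finger_gap: 0.0432
gripper_force: 61.9
```

```bash
python3 -c "
from cell import robot
print(robot.get_state()['force']);print(robot.hand_in())"
```

```text
[-11.0908559   -1.36066641   3.99480233]
the job is handed in; nothing more can be done
None
```

The two-peg block is gripped on the ledge, centred between the lugs and square to the pad, pressing with about 10 N (the wrist reads 11 N, some of it ledge friction; the pad is in by an estimated 10 mm); the job was handed in at about 10 s, and no verdict was returned.

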